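# Unlock the red filter-pot lid and lay it in the parts tray

### The job

Take the red lid off its vacuum-cleaner filter pot: turn it anticlockwise, seen from above, until its lugs reach the slots in the collar, and lift it straight out. Then set it down, right side up and flat, inside the blue tray, keeping hold of it until it is down. Leave the yellow lid in its pot.

Things in the scene. Friction and masses are not known exactly. Their poses are not given: they have to be found in the camera images.
- red_lid: red bayonet lid: disc 84 mm across, 22 mm thick; upright grip bar across its top, 76 mm long, 16 mm wide, 22 to 54 mm above the underside; below each bar end a lug 26 mm wide, 8 mm thick, reaching 57 mm from the axis. 160 g, turns easily. Origin: centre of the underside; x along the bar and lugs, z up. Starts locked, lugs under the collar 45 to 70 degrees clockwise (from above) of the slots.
- pot: fixed navy pot holding the red lid, 140 mm across. Grey collar on top, 87 mm high, opening 92 mm across, with two opposite slots, each marked by a white dash. The lid rests on a seat 70 mm up. Origin: centre of the foot; x through one slot, -x through the other, z up. The lid lifts out with its bar along this x, either way round, within 10 degrees; a stop lies just past that, anticlockwise.
- tray: blue square open tray, fixed to the bench, 200 by 200 mm outside, 28 mm high, walls and floor 5 mm thick. Origin: centre of its underside on the bench; x and y along its sides, z up. The red lid is to lie on its floor.
- yellow_lid: yellow lid, same shape, size and axes as the red lid, locked in the same way in a second pot just like the first. Bystander: it stays there.
There are look-alikes about, which are no part of the job. Of the things like the red_lid, leave any that is black or purple; of the rest the smaller one is meant.

How it is judged:
By the outcome, as a careful person would: the job done as asked, in the order asked, and still so for the second after the job is handed in, with the robot touching nothing.
It also fails if it takes over 40 s, if anything falls off the work surface, if the arm or the gripper's body presses on something with over 40 N, if the wrist force passes 120 N, or if a joint passes its speed limit or range.

### The arm

A 6-joint arm with a two-finger parallel gripper is mounted at the origin on the work surface. World frame = base frame: x ahead of the robot, y to its left, z up, the work surface at z = 0. Lengths are in mm, angles in rad, forces in N, time in s.
With the tool pointing down it reaches from about 225 to 725 mm from the base axis. Payload 3.1 kg.
Tool frame: the origin (TCP) lies at the very end of the fingers, on their centre line; the grasp point (between the pads) lies 19 mm behind it; z points along the fingers, y is the line along which they close (so a half turn about z gives the same grasp; the last joint's range is limited). The gripper opens to 85 mm and grips with 20 to 120 N. Pads are 22 mm wide; open, the fingers measure 114 mm over their backs; the gripper's body (76 mm by 85 mm) begins 54 mm behind the grasp point. The pads swing forward as they close: fully open they stand 13 mm farther back than shut.
Start: joints at [1.212, 0.048, 0.099, 1.622, 0, 1.443], TCP at [120.105, 511.07, 231.312] pointing down, gripper open.
Joint ranges: [-2.91, 2.91], [-0.99, 1.94], [-1.21, 1.42], [-2.12, 2.29], [-1.49, 1.47], [-3.14, 3.14]. Speed limits (rad/s): [2.79, 2.79, 3.14, 3.14, 3.14, 3.14].

### API

Orientations are given as a unit quaternion [w, x, y, z].
In Python, from plant import bot gives the robot as it stands. The module is installed in compiled form; this text tells all that it offers.
- The arm moves only by the shell command python3 -m handwheel 'ROWS' [OPENING] [FORCE]. ROWS is JSON, a list of rows, each a list of 4 numbers: the shift along the world's x, y, z in mm, then the turn about the world's z in degrees. In form: [[dx, dy, dz, yaw], ...]. A call has 1 to 8 rows; each row is the pose to reach, as a shift and turn from the pose commanded when the call began; what a row does not reach only later rows make up. A row lasts 1/12 s, in which the tool goes at most 41.7 mm and 7.16 degrees, less where a joint would pass 70% of its speed; a pose out of reach is approached as far as the arm can. A call with a gripper value outside its range is refused whole. OPENING is the opening, from -1 (shut) to 1 (fully open), set as the call begins (- or left out, the last holds). The fingers move at their own pace and stop on an object; FORCE is the grip in N (left out, the last holds). Time passes only in rows, so rows that repeat a pose let the fingers close. It gives the time, the measured TCP pose, the force, the opening and the grip force at its end, in the units of the state.
- bot.get_state(): the state, without advancing time (a new reading comes with each control period).
- bot.read_camera(name): name is "side" or "top" or "wrist"; returns (picture, depth): 400x640x3 uint8, red, green, blue; 400x640 float32, mm along the optical axis (not along the pixel's ray), 0 where there is no reading.
- bot.calibration(name): a dict with "fx", "fy", "cx", "cy" (pixels), "k1" (the pictures are not rectified: a ray, as slopes to the right and down, at radius r is drawn at 1 + k1 r^2 times it, then the intrinsics apply), "R" (3x3) and "t" (3): a world point X has camera coordinates R X + t; the wrist camera has in their place "hand_eye" (4x4, takes a point from camera to tool coordinates, whose origin is the TCP and whose axes are the flange's). Camera axes: x right, y down, z forward; pixel columns grow to the right and rows downward; lengths in mm; the calibration is good to about 2 mm. A picture is of the moment at which its call begins: read the wrist's pose just before it. calibration takes no time and is no camera call.
- bot.finish_job(): hands the job in; it is judged then, once.
The state is a dict: "time": time; "joint_pos": joint angles; "joint_velocities": joint speeds; "joint_efforts": joint torques, N m; "eef_pos": TCP position; "tcp_rot": TCP orientation; "force": force on the tool from outside, world axes, zero at the start; "wrist_torque": the same for the moment, N m; "opening": opening from 0.0 (shut) to 1.0 (fully open); "grip_force": force on a finger pad.
Only numpy, scipy, OpenCV 4.12 (cv2) and the standard library are available. Lean on these libraries where they do the work, as an engineer would, in place of code of your own. Each camera call takes 0.05 s, during which the arm holds its last target. There are 200 camera calls.

## Working session

There is one attempt and no reset: what is moved stays moved. The work goes in short steps, Python scripts to look and compute and a shell command to move; the robot and the scene stay as the last step left them, time stands still between calls to the robot, and variables do not carry over. Pictures are saved under pics/ and viewed, at most 10 in all, crops included, and the job is handed in when it is done.

```bash
mkdir -p pics
cat > h.py <<'E'
import numpy as np, cv2
from plant import bot
def snap(n,f):
    s=bot.get_state(); im,d=bot.read_camera(n); cv2.imwrite(f'pics/{f}.png',im[:,:,::-1]); np.save(f'pics/{f}.npy',d); np.save(f'pics/{f}_s.npy',np.r_[s['eef_pos'],s['tcp_rot']]); return im,d,s
def ray(n,f,u,v):
    c=bot.calibration(n)
    K=np.array([[c['fx'],0,c['cx']],[0,c['fy'],c['cy']],[0,0,1.]])
    x,y=cv2.undistortPoints(np.array([[[u,v]]],float),K,np.array([c['k1'],0,0,0,0.]))[0,0]
    r=np.array([x,y,1.])
    if n=='wrist':
        from scipy.spatial.transform import Rotation as R
        p=np.load(f'pics/{f}_s.npy'); T=R.from_quat(np.r_[p[4:],p[3]]).as_matrix(); H=np.array(c['hand_eye'])
        return p[:3]+T@H[:3,3], T@H[:3,:3]@r
    Rm=np.array(c['R']); return -Rm.T@np.array(c['t']), Rm.T@r
def atz(n,f,u,v,z):
    o,d=ray(n,f,u,v); return o+d*(z-o[2])/d[2]
def dep(n,f,u,v):
    o,d=ray(n,f,u,v); D=np.load(f'pics/{f}.npy'); w=D[int(v)-2:int(v)+3,int(u)-2:int(u)+3]; w=w[w>0]; return o+d*np.median(w)
def tri(a,b):
    (o,d),(p,e)=a,b; A=np.stack([d,-e],1); x,*_=np.linalg.lstsq(A,p-o,rcond=None); q=o+d*x[0]; r=p+e*x[1]; return (q+r)/2,np.linalg.norm(q-r)
E
python3 -c "
from h import *
snap('top','top0');snap('side','side0');print(bot.get_state())
for n in('top','side'):print(ray(n,'',320,200))"
```

```text
{'time': 0.1, 'joint_pos': array([1.21221313e+00, 4.86549096e-02, 9.77467510e-02, 1.62200646e+00,
       2.98795930e-05, 1.44303724e+00]), 'joint_velocities': array([-0.00037666, -0.00040915,  0.00376016,  0.00109375, -0.00051551,
        0.00016108]), 'joint_efforts': array([ 2.14547515e-03, -3.39850509e+01,  3.20936215e+01,  1.58476346e-02,
       -1.53035517e-04, -2.31803931e-06]), 'eef_pos': array([119.89510666, 510.55611431, 230.24165953]), 'tcp_rot': array([-2.69522907e-04,  1.15155968e-01,  9.93346858e-01, -1.02438678e-03]), 'force': array([0.01312937, 0.73977928, 0.00809875]), 'wrist_torque': array([-0.02900739,  0.00312299, -0.01424807]), 'grip_force': 0.0, 'opening': 1.0005061935579451}
(array([ 343.26503797,  157.00370055, 1555.78778882]), array([ 0.11062124, -0.00949929, -0.99384432]))
(array([ 333.43550515, -778.62038699,  611.4023292 ]), array([ 0.1870986 ,  0.84290618, -0.50468401]))
```

View pics/top0.png

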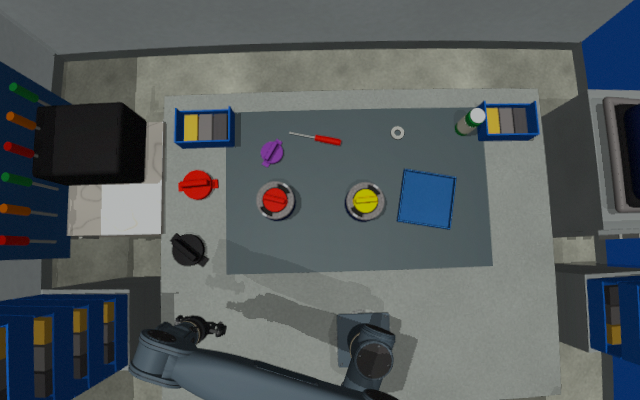

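View pics/side0.png

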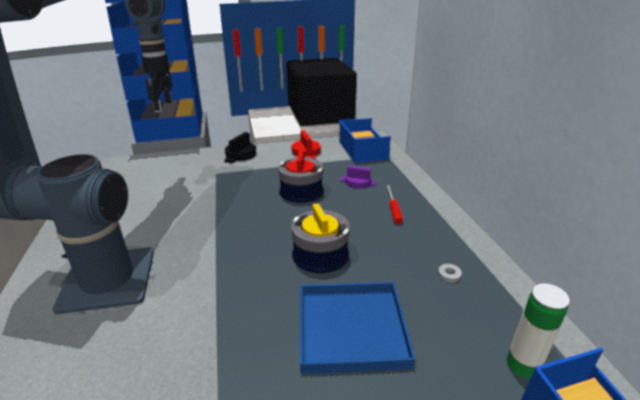

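The top view shows the potted red lid at about (275,200), the yellow one at (365,201), the tray at (427,198), and a larger loose red lid at (198,185), which is a look-alike. Next I'll enlarge crops of these.

```bash
python3 -c "
from h import *
a=cv2.imread('pics/top0.png')[165:235,240:310];b=cv2.imread('pics/top0.png')[160:240,385:465];c=cv2.imread('pics/side0.png')[135:205,265:335]
r=lambda i:cv2.resize(i,(400,400),interpolation=cv2.INTER_CUBIC)
cv2.imwrite('pics/crop0.png',np.hstack([r(a),r(c)]))
print(dep('top','top0',276,201),dep('top','top0',427,198), dep('top','top0',365,201))
for u,v in((405,169),(456,177),(449,230),(397,221)):print(atz('top','top0',u,v,28))
print(bot.calibration('wrist'))"
```

```text
[504.41034541 296.5818614  114.61518931] [ 512.22924365 -262.56037661    4.69167467] [495.24225227 -13.00060944 119.9170939 ]
[ 621.29122911 -179.37660689   28.        ]
[ 586.10883224 -372.01056463   28.        ]
[ 388.14889926 -332.25541494   28.        ]
[ 427.49428956 -139.31134585   28.        ]
{'fx': 293.4793735275162, 'fy': 293.4793735275162, 'cx': 313.8450172769447, 'cy': 201.132898446513, 'k1': -0.0056368278711466276, 'hand_eye': array([[ 6.36528688e-04, -9.65117117e-01, -2.61817772e-01,
         6.54464651e+01],
       [ 9.99999370e-01,  3.72356054e-04,  1.05860303e-03,
         6.60475369e-01],
       [-9.24186470e-04, -2.61818281e-01,  9.65116746e-01,
        -1.43050254e+02],
       [ 0.00000000e+00,  0.00000000e+00,  0.00000000e+00,
         1.00000000e+00]])}
```

View pics/crop0.png

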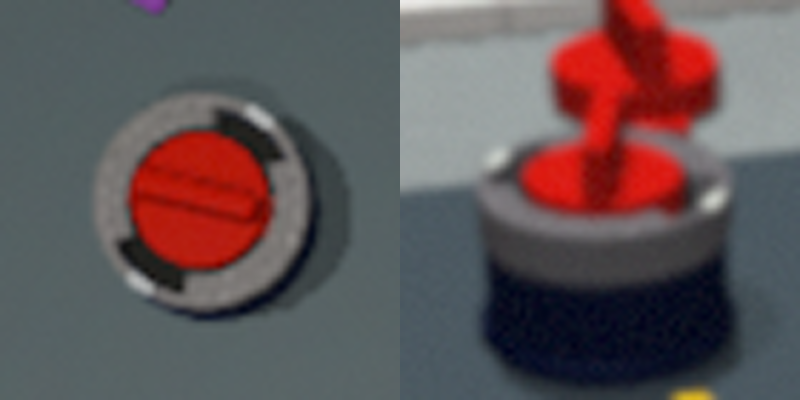

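The crop shows the pot centre at about (203,200), dashes at (258,113) and (140,287), and the bar from (135,192) to (262,208). In world terms the bar lies at about 80°, the slots at about -34°, and the lid needs roughly +66°. I'll go above it and look again.

```bash
python3 -m handwheel '[[384,-214,0,-87],[384,-214,0,-87],[384,-214,0,-87],[384,-214,0,-87],[384,-214,0,-87],[384,-214,0,-87],[384,-214,0,-87],[384,-214,0,-87]]' 1
```

```text
time: 0.77
eef_pos: [412.5, 347.3, 230.8]
tcp_rot: [-0.0, 0.58, 0.815, -0.0]
force: [0.0, 1.1, 0.8]
opening: 1.001
grip_force: 0.0
```

```bash
python3 -m handwheel '[[92,-51,0,-29],[92,-51,0,-29],[92,-51,0,-29],[92,-51,0,-29],[92,-51,0,-29],[92,-51,0,-29],[92,-51,0,-29]]' && python3 -c "
from h import *
im,d,s=snap('wrist','w1');print(s['joint_pos'],s['eef_pos'],s['tcp_rot'])"
```

```text
time: 1.35
eef_pos: [502.6, 298.2, 231.1]
tcp_rot: [-0.0, 0.762, 0.647, -0.0]
force: [0.1, 0.3, -0.3]
opening: 0.998
grip_force: 0.0
[4.20626419e-01 2.06349012e-01 2.72578603e-01 1.63783817e+00
 2.36320572e-04 2.15411195e+00] [502.55967859 298.1769799  231.06170257] [-2.27017935e-04  7.62224496e-01  6.47312628e-01 -3.56878512e-04]
```

View pics/w1.png

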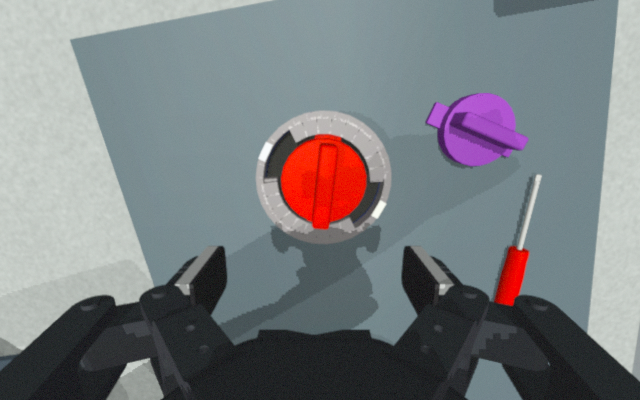

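The wrist view shows the bar's top running from about (328,143) to (321,227), and the dashes at (265,152) and (380,211).

```bash
python3 -c "
from h import *
# top view bar ends in crop (142,188),(258,212) 
tp=lambda x,y:(240+x/5.714,165+y/5.714)
c=tri(ray('wrist','w1',324.5,185),ray('top','top0',*tp(202,200)));print('bar tri',c)
print(dep('wrist','w1',326,170),dep('wrist','w1',323,205))
a=atz('wrist','w1',328,143,124);b=atz('wrist','w1',321,227,124);print(a,b,(a+b)/2,np.degrees(np.arctan2(*(b-a)[1::-1])),np.linalg.norm(a-b))
p=atz('wrist','w1',265,152,87);q=atz('wrist','w1',380,211,87);print(p,q,(p+q)/2,np.degrees(np.arctan2(*(q-p)[1::-1])),np.linalg.norm(p-q))
i=cv2.imread('pics/w1.png')[100:260,240:410];cv2.imwrite('pics/c1.png',cv2.resize(i,None,fx=3.5,fy=3.5,interpolation=2))
"
```

```text
bar tri (array([513.22061368, 301.50472508,  81.7146443 ]), np.float64(3.143838887329242))
[517.90702733 322.89782716 124.27186571] [510.58882751 292.54075774 124.47617037]
[523.00055082 345.11613429 124.        ] [505.6251384  272.25025276 124.        ] [514.31284461 308.68319352 124.        ] -103.41213607872714 74.90888898022396
[462.70141377 343.68994945  87.        ] [566.59124412 266.11225146  87.        ] [514.64632894 304.90110046  87.        ] -36.74981663660766 129.65876783194238
```

View pics/c1.png

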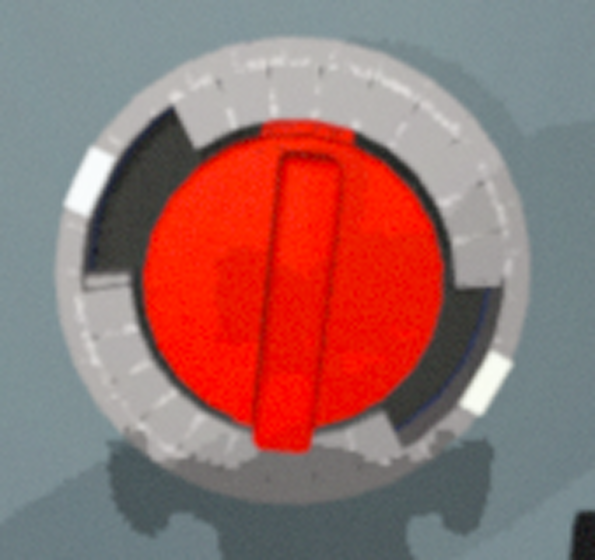

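The enlarged crop puts the disc centre at about (294,277) and the collar centre at about (292,270). The depth reading puts the bar top at 124. I'll shift over it, descend partway and take a second view.

```bash
python3 -c "
from h import *
print(atz('wrist','w1',324,179.1,92),atz('wrist','w1',323.6,177.3,87))"
python3 -m handwheel '[[12,8,-30,-4],[12,8,-70,-4],[12,8,-70,-4],[12,8,-70,-4]]' && python3 -c "
from h import *
im,d,s=snap('wrist','w2');print(s['eef_pos'],s['tcp_rot'])"
```

```text
[515.0947936  309.05658163  92.        ] [514.9932204  309.93779123  87.        ]
time: 1.73
eef_pos: [510.7, 304.8, 156.2]
tcp_rot: [-0.001, 0.785, 0.62, -0.006]
force: [0.7, 0.1, 0.6]
opening: 0.997
grip_force: 0.0
[510.67753637 304.75356644 156.1990125 ] [-0.001435    0.78456528  0.6200183  -0.00570621]
```

View pics/w2.png

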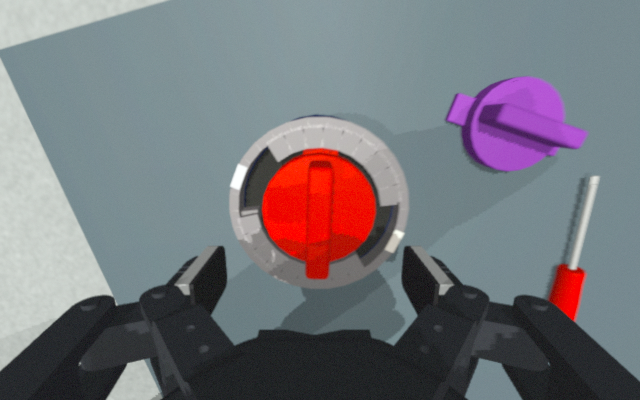

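The second view shows the bar's top running from about (320,161) to (317,278), centred at (318,219).

```bash
python3 -c "
from h import *
for A,B in(((328,143),(320,161)),((321,227),(317,278))):print(tri(ray('wrist','w1',*A),ray('wrist','w2',*B)))
a=atz('wrist','w2',320,161,124);b=atz('wrist','w2',317,278,124);print(a,b,(a+b)/2,np.degrees(np.arctan2(*(b-a)[1::-1])))
p=atz('wrist','w2',238,177,87);q=atz('wrist','w2',397,241,87);print((p+q)/2,np.degrees(np.arctan2(*(q-p)[1::-1])))
print(dep('wrist','w2',319,190),dep('wrist','w2',318,240));s=bot.get_state();print(s['eef_pos'],s['tcp_rot'])
"
```

```text
(array([524.12799277, 342.77667365,  93.95009314]), np.float64(0.38080934610438993))
(array([505.8892854 , 274.05824503, 128.97261059]), np.float64(0.3229746423938579))
[524.8794159 346.7107929 124.       ] [505.37444147 271.15419882 124.        ] [515.12692868 308.93249586 124.        ] -104.47491425263365
[515.61154025 305.77668889  87.        ] -35.986987881980156
[520.31010387 329.66031885 124.38872712] [512.2519775  297.75173037 124.33804096]
[513.94654306 306.02359712 161.01027023] [-2.68373210e-04  7.84747890e-01  6.19814069e-01 -1.09395946e-03]
```

```bash
python3 -m handwheel '[[1,2,-25,-1],[1,2,-50,-1],[1,2,-62,-1],[1,2,-62,-1],[1,2,-62,-1]]' && python3 -m handwheel '[[0,0,0,0],[0,0,0,0],[0,0,0,0],[0,0,0,0],[0,0,0,0],[0,0,0,0],[0,0,0,0],[0,0,0,0]]' -1 60
```

```text
time: 2.2
eef_pos: [517.7, 308.6, 102.0]
tcp_rot: [0.0, 0.791, 0.612, 0.002]
force: [0.3, -0.1, 0.0]
opening: 0.998
grip_force: 0.0
time: 2.87
eef_pos: [516.5, 307.9, 99.9]
tcp_rot: [0.0, 0.791, 0.612, 0.0]
force: [0.3, -0.2, 3.5]
opening: 0.174
grip_force: 62.4
```

It's gripped. Now I'll turn it anticlockwise.

```bash
python3 -m handwheel '[[0,0,0,6],[0,0,0,12],[0,0,0,18],[0,0,0,24],[0,0,0,30],[0,0,0,36],[0,0,0,42],[0,0,0,48]]' && python3 -m handwheel '[[0,0,0,6],[0,0,0,12],[0,0,0,18],[0,0,0,20],[0,0,0,20],[0,0,0,20]]' && python3 -c "
from h import *
snap('wrist','w3');s=bot.get_state();print(s['tcp_rot'],s['wrist_torque'])"
```

```text
time: 3.53
eef_pos: [514.0, 307.7, 100.0]
tcp_rot: [-0.002, 0.472, 0.882, -0.001]
force: [-7.8, -0.8, 7.6]
opening: 0.175
grip_force: 62.9
time: 4.03
eef_pos: [513.2, 307.1, 100.0]
tcp_rot: [-0.002, 0.313, 0.95, -0.002]
force: [-7.5, -2.2, 8.2]
opening: 0.172
grip_force: 63.1
[-0.00249014  0.31331856  0.94964341 -0.0016332 ] [-0.5202886   1.5691529  -0.15610269]
```

View pics/w3.png

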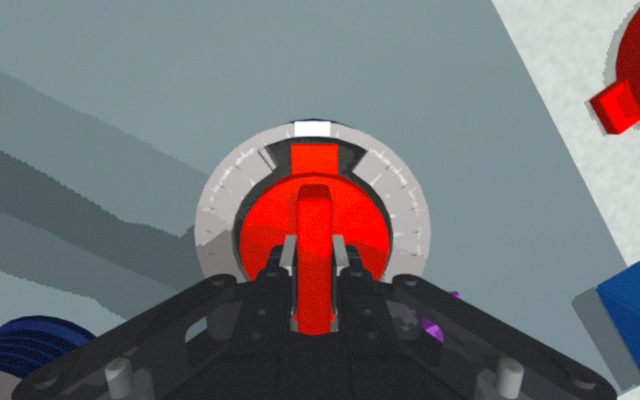

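The wrist view shows the lug at (315,158), centred in the slot under the white dash at (312,128). Lifting straight up.

```bash
python3 -m handwheel '[[-1,0,6,0],[-1,0,14,0],[-1,0,22,0],[-1,0,30,0]]' && python3 -m handwheel '[[0,0,30,0],[0,0,65,0],[0,0,100,0],[0,0,100,0]]' && python3 -c "
from h import *
snap('top','top4')
cv2.imwrite('pics/c4.png',cv2.resize(cv2.imread('pics/top4.png')[130:250,180:480],None,fx=2.6,fy=2.6,interpolation=2))
c=np.mean([atz('top','top0',u,v,28) for u,v in((405,169),(456,177),(449,230),(397,221))],0);print(c)"
```

```text
time: 4.42
eef_pos: [515.7, 307.7, 129.6]
tcp_rot: [0.0, 0.313, 0.95, -0.0]
force: [0.1, -0.2, -2.4]
opening: 0.174
grip_force: 61.6
time: 4.75
eef_pos: [519.4, 309.3, 239.8]
tcp_rot: [0.007, 0.313, 0.95, 0.006]
force: [1.3, 0.5, -0.2]
opening: 0.177
grip_force: 61.9
[ 505.76081254 -255.73848308   28.        ]
```

View pics/c4.png

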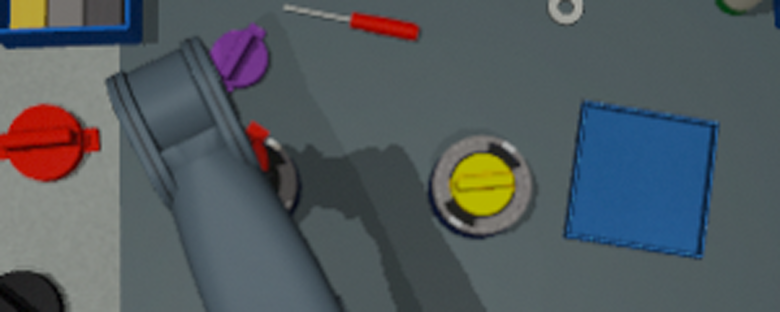

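The lid is out and held; the yellow pot at (483,183) is undisturbed. I'll carry it to the tray.

```bash
python3 -m handwheel '[[-7,-40,0,0],[-7,-80,0,0],[-7,-120,0,0],[-7,-160,0,0],[-7,-200,0,0],[-7,-240,0,0],[-7,-280,0,0],[-7,-320,0,0]]' && python3 -m handwheel '[[0,-40,0,0],[0,-80,0,0],[0,-120,0,0],[0,-160,0,0],[0,-200,0,0],[0,-240,0,0],[0,-246,0,0],[0,-246,0,0]]' && python3 -c "
from h import *
snap('wrist','w5')
s=bot.get_state();print(s['eef_pos'],s['joint_pos'])"
```

```text
time: 5.47
eef_pos: [507.8, -14.3, 228.4]
tcp_rot: [-0.0, 0.313, 0.95, -0.0]
force: [0.7, -0.8, -1.8]
opening: 0.177
grip_force: 61.7
time: 6.13
eef_pos: [507.4, -261.2, 227.5]
tcp_rot: [-0.001, 0.316, 0.949, -0.0]
force: [-0.6, 0.5, -2.4]
opening: 0.174
grip_force: 61.7
[ 507.66677973 -259.11921675  227.9168342 ] [-5.89755195e-01  1.68345394e-01  2.22824686e-01  1.62751198e+00
  3.00501938e-04  5.02435064e-02]
```

View pics/w5.png

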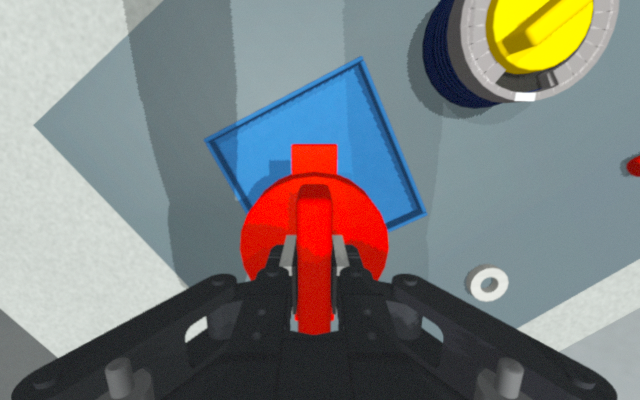

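The wrist view shows the lid hanging level over the tray, with tray rim corners at (208,140), (362,58) and (425,213).

```bash
python3 -c "
from h import *
P=[atz('wrist','w5',u,v,28) for u,v in((208,140),(362,58),(425,213))];print(P,(P[0]+P[2])/2)"
```

```text
[array([ 398.6970676 , -330.09221327,   28.        ]), array([ 433.17115268, -140.11707005,   28.        ]), array([ 622.81349885, -176.40181071,   28.        ])] [ 510.75528322 -253.24701199   28.        ]
```

```bash
python3 -m handwheel '[[3,5,-35,0],[3,5,-70,0],[3,5,-105,0],[3,5,-140,0],[3,5,-165,0],[3,5,-178,0],[3,5,-178,0],[3,5,-178,0]]' && python3 -m handwheel '[[0,0,-3,0],[0,0,-6,0],[0,0,-9,0],[0,0,-12,0],[0,0,-12,0],[0,0,-12,0]]'
```

```text
time: 6.85
eef_pos: [510.6, -251.0, 50.4]
tcp_rot: [-0.001, 0.312, 0.95, 0.001]
force: [-0.4, -1.8, -2.0]
opening: 0.173
grip_force: 61.6
time: 7.35
eef_pos: [511.2, -253.2, 39.3]
tcp_rot: [-0.0, 0.313, 0.95, 0.0]
force: [0.1, 0.5, -1.5]
opening: 0.173
grip_force: 61.6
```

```bash
python3 -m handwheel '[[0,0,-1,0],[0,0,-2,0],[0,0,-3,0],[0,0,-4,0],[0,0,-4,0],[0,0,-4,0]]'
```

```text
time: 7.85
eef_pos: [511.2, -253.1, 35.1]
tcp_rot: [-0.0, 0.313, 0.95, 0.0]
force: [-0.3, 0.1, -2.1]
opening: 0.17
grip_force: 61.6
```

```bash
python3 -m handwheel '[[0,0,-0.5,0],[0,0,-1,0],[0,0,-1.5,0],[0,0,-1.5,0],[0,0,-1.5,0]]'
```

```text
time: 8.27
eef_pos: [511.4, -253.3, 34.8]
tcp_rot: [0.0, 0.313, 0.95, -0.0]
force: [-2.7, 1.4, 5.8]
opening: 0.172
grip_force: 62.6
```

It has touched down (+6 N). Release, then retreat.

```bash
python3 -m handwheel '[[0,0,0,0],[0,0,0,0],[0,0,0,0],[0,0,0,0],[0,0,0,0],[0,0,0,0]]' 0.2 && python3 -m handwheel '[[0,0,15,0],[0,0,40,0],[0,0,75,0],[0,0,110,0],[0,0,145,0],[0,0,180,0],[0,0,180,0]]' && python3 -c "
from h import *
snap('wrist','w6');snap('side','s6')
a=cv2.imread('pics/w6.png')[0:400,120:520];b=cv2.resize(cv2.imread('pics/s6.png')[150:390,230:470],(400,400));cv2.imwrite('pics/c6.png',np.hstack([a,b]))"
```

```text
time: 8.77
eef_pos: [511.2, -253.2, 33.6]
tcp_rot: [-0.0, 0.313, 0.95, 0.0]
force: [0.0, 0.2, 0.7]
opening: 0.6
grip_force: 0.0
time: 9.35
eef_pos: [514.5, -255.3, 223.2]
tcp_rot: [0.007, 0.313, 0.95, -0.002]
force: [0.6, -0.4, 1.9]
opening: 0.602
grip_force: 0.0
```

View pics/c6.png

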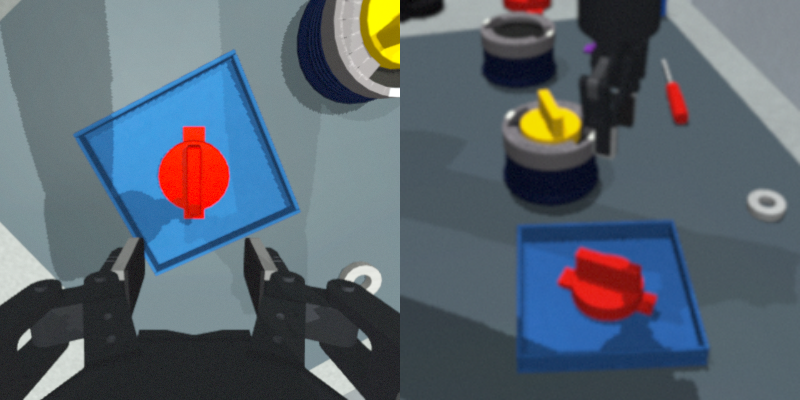

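The red lid lies flat and upright in the middle of the tray at (194,175). The red pot is empty, the yellow lid is still in its pot, and the gripper is clear.

```bash
python3 -m handwheel '[[0,0,0,0],[0,0,0,0],[0,0,0,0]]' && python3 -c "
from plant import bot
print(bot.finish_job())"
```

```text
time: 9.7
eef_pos: [510.3, -252.6, 211.4]
tcp_rot: [-0.002, 0.313, 0.95, 0.001]
force: [-1.0, -0.5, -1.0]
opening: 0.6
grip_force: 0.0
the job is handed in; nothing more can be done
None
```

The red lid was unlocked, lifted out and set down flat and right side up in the blue tray, with the yellow lid left in its pot; the job was handed in at about 9.7 s.

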